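Slide the top tile onto the stirrer and stand the beaker on it

ROBOT

A 6-joint arm with a two-finger parallel gripper is mounted at the origin on the work surface. World frame = base frame: x ahead of the robot, y to its left, z up, the work surface at z = 0. Lengths are in m, angles in rad, forces in N, time in s.
With the tool pointing down it reaches from about 0.325 to 0.9 m from the base axis. Payload 6.1 kg.
Tool frame: the origin (TCP) lies between the finger pads; the fingertips stand 25 mm ahead of it and the grasp point (between the pads) lies 6 mm ahead of it; z points along the fingers, y is the line along which they close (so a half turn about z gives the same grasp; the last joint's range is limited). The gripper opens to 87 mm and grips with 3 to 60 N. Pads are 19 mm wide; open, the fingers measure 117 mm over their backs; the gripper's body (75 mm by 190 mm) begins 51 mm behind the grasp point.
Start: joints at [-1.313, 0.22, 1.526, -0, 1.395, -0.126], TCP at [0.234, -0.58, 0.248] pointing down, gripper open.
Joint ranges: [-2.98, 2.98], [-0.91, 2.08], [0.09, 2.57], [-1.24, 4.39], [0.2, 2.65], [-2.68, 2.68]. Speed limits (rad/s): [2.57, 2.57, 3.01, 3.14, 3.14, 3.14].

INTERFACE

Orientations are given as a rotation vector (axis times angle).
In Python, from cell import * gives the robot as it stands.
- The arm moves only by the tool arm_command, never from a script. Its argument "series" is a list of rows, each a list of 3 entries, a list of its own where there are three numbers: the shift along the tool's x, y, z in m, then the turn, a rotation vector about the tool's x, y, z in degrees, then the opening, from 0 (shut) to 1 (fully open). A call has 1 to 12 rows; each row is the pose to reach, as a shift and turn from the pose commanded when the call began, along the tool's axes at that moment; what a row does not reach only later rows make up. A row lasts 1/8 s, in which the tool goes at most 62.5 mm and 10.7 degrees, less where a joint would pass 70% of its speed; a pose out of reach is approached as far as the arm can. A call with a gripper value outside its range is refused whole. The fingers move at their own pace and stop on an object; "grip_force" is the grip in N (left out, the last holds). Time passes only in rows, so rows that repeat a pose let the fingers close. It gives the time, the measured TCP pose, the force, the opening and the grip force at its end, in the units of the state.
- sense(): the state, without advancing time (a new reading comes with each control period).
- read_camera(name): name is "scene" or "top" or "wrist"; returns the picture (384x512x3 uint8, red, green, blue); there is no depth.
- calibration(name): a dict with "vertical_fov" (degrees; the focal length in pixels is half the picture's height over the tangent of half this angle, whatever the lens; pixels are square), "cx", "cy" (the principal point, pixels), "extrinsics" (4x4, takes a point from world to camera coordinates). Camera axes: x right, y down, z forward; pixel columns grow to the right and rows downward; lengths in m; the calibration is good to about 2 mm. A picture is of the moment at which its call begins: read the wrist's pose just before it. calibration takes no time and is no camera call; for the wrist camera it gives the pose at the moment of the call.
- hand_in(): hands the job in; it is judged then, once.
The state is a dict: "time_s": time; "q": joint angles; "dq": joint speeds; "effort": joint torques, N m; "eef_pos": TCP position; "eef_rot": TCP orientation; "wrist_force": force on the tool from outside, world axes, zero at the start; "moment": the same for the moment, N m; "finger_gap": opening from 0.0 (shut) to 1.0 (fully open); "grip_force": force on a finger pad.
Only numpy, scipy, OpenCV 4.12 (cv2) and the standard library are available. Lean on these libraries where they do the work, as an engineer would, in place of code of your own. Each camera call takes 0.05 s, during which the arm holds its last target. There are 200 camera calls.

TASK

Get the stirrer ready for a titration: slide the white tile sideways off the top of the stack onto the stirrer's plate, without lifting it and without disturbing the blue tiles below, so that it lies flat, square and centred on the plate. Then stand the amber beaker upright in the middle of the white tile, set down and not dropped, let go of it, and leave everything else where it is.

Things in the scene. Friction and masses are not known exactly. Their poses are not given: they have to be found in the camera images.
- tile: white glazed ceramic tile, 100 x 100 x 10 mm, about 230 g, loose, the top one of the stack of four. Origin: centre of its underside (54 mm above the bench at the start); x and y axes parallel to its sides, z up.
- blue3: blue tile directly under the white one, loose, 100 x 100 x 10 mm; origin: centre of its underside, axes as the white tile. The tiles lie a little askew on one another.
- blue2: second blue tile down, loose, same size and origin
- blue1: lowest blue tile, loose, same size and origin; it lies on the wooden stand
- stand: fixed wooden block under the stack, 110 x 110 mm, 24 mm high; origin: centre of its underside. It stands beside the stirrer, to its left or to its right, with a gap of 10 to 30 mm between them.
- stirrer: fixed magnetic stirrer, beige housing 170 mm (x) x 160 mm (y), 52 mm high; origin: centre of its underside; its x axis points away from its control knob, y along the knob side. Its flat dark steel top plate, 160 x 160 mm, is 52 mm above the bench, 2 mm below the underside of the white tile, and has no rim.
- plate (a point): centre of the stirrer's top plate, on its upper face; axes as the stirrer
- beaker_mid (a point): centre of the amber beaker (half-way up), an open glass vessel standing loose on the bench to the left or right of the stirrer and the stack: round, 52 mm across the rim, 48 mm across the foot, 75 mm tall, wall 3 mm, about 80 g; z axis up. Its foot is 37.5 mm below this point. It can be gripped across its outside from above.
- jar: white screw-top jar with a blue cap, 64 mm across, 100 mm tall; a bystander to be left alone; origin: centre of its underside
- cup1: frosted plastic cup holding two droppers, 72 mm across, 140 mm tall with the droppers; a bystander to be left alone; origin: centre of its underside
- wash: white wash bottle with red cap and spout, 68 mm across, 205 mm tall; a bystander to be left alone; origin: centre of its underside
Not all that is in view belongs to the job. There is more than one size of the tile; the job needs the smaller. Of the things shaped like the part that bears beaker_mid, the amber glass one is meant.

How it is judged:
On the way:
1. the white tile lies flat, square and centred on the stirrer's plate, before the beaker comes onto it (horizontal distance between tile and plate below 0.02 m and z of tile in the frame of plate between -0.004 and 0.004 m and angle between tile's own z axis and vertical below 0.05 rad and angle between the x axis of tile and the x axis of plate, either way round below 0.26 rad and linear speed of tile below 0.02 m/s and horizontal distance between beaker_mid and tile above 0.07 m), for 0.2 s.
At the end, for the whole second after the job is handed in: The white tile lies flat on the stirrer's plate, its centre within 20 mm of the plate's centre and its sides within 15 degrees of the plate's; the amber beaker stands upright on it, within 20 mm of the tile's centre, released and at rest; each blue tile is within 8 mm of where it was (horizontal distance between tile and plate below 0.02 m and z of tile in the frame of plate between -0.004 and 0.004 m and angle between tile's own z axis and vertical below 0.05 rad and angle between the x axis of tile and the x axis of plate, either way round below 0.26 rad and distance of each of blue1, blue2, blue3 from where it was at the start of the episode below 0.008 m and horizontal distance between beaker_mid and tile below 0.02 m and z of beaker_mid in the frame of tile between 0.0435 and 0.0515 m and angle between beaker_mid's own z axis and vertical below 0.08 rad and linear speed of each of tile, beaker below 0.01 m/s); the robot touches nothing.
It fails at once if a blue tile was moved by more than 8 mm (distance of any of blue1, blue2, blue3 from where it was at the start of the episode above 0.008 m).
It fails at once if the white tile was lifted more than 20 mm or tipped more than 20 degrees (height (world z) of tile above 0.074 m or angle between tile's own z axis and vertical above 0.35 rad).
It fails at once if the beaker was tipped more than 35 degrees (angle between beaker_mid's own z axis and vertical above 0.6 rad).
It fails at once if the beaker was dropped (in free fall faster than 0.4 m/s, about 8 mm) (contact force between beaker and anything else below 0.02 N and linear speed of beaker above 0.4 m/s).
It fails at once if a bystander (jar, dropper cup, wash bottle) was moved more than 30 mm or knocked over (distance of any of jar, cup1, wash from where it was at the start of the episode above 0.03 m or angle between any of jar, cup1, wash's own z axis and vertical above 0.4 rad).
It also fails if it takes over 59 s, if anything falls off the work surface, if the arm or the gripper's body presses on something with over 40 N, if the wrist force passes 120 N, or if a joint passes its speed limit or range.

## Working session

There is one attempt and no reset: what is moved stays moved. The work goes in short steps, Python scripts to look and compute and a tool call to move; the robot and the scene stay as the last step left them, time stands still between calls to the robot, and variables do not carry over. Pictures are saved under pics/ and viewed, at most 10 in all, crops included, and the job is handed in when it is done.

Besides the shell and the picture viewer there is one more tool, called after ">>>" by a JSON object that holds its "name" and its "arguments". arm_command: Moves the arm, as the interface text tells. Its arguments: {"type":"object","properties":{"series":{"type":"array"},"grip_force":{"type":"number"}},"required":["series"]}

```bash
ls; mkdir -p pics; python3 - <<'E'
from cell import *
import cv2,numpy as np
s=sense();print(s)
for n in("top","scene"):
    im=read_camera(n);cv2.imwrite(f"pics/{n}0.png",im[:,:,::-1]);c=calibration(n);print(n,c)
E
```

```text
pics
{'time_s': 0.0, 'q': array([-1.31315602e+00,  2.21225573e-01,  1.52759502e+00,  2.37956754e-05,
        1.39471363e+00, -1.26098530e-01]), 'dq': array([-0.00084453, -0.00172596, -0.00101688,  0.00034672,  0.0005702 ,
        0.00021775]), 'effort': array([ 3.39001752e-03, -4.94602954e+01, -3.87374425e+01,  7.02487654e-02,
        5.69834362e-02, -1.16455781e-04]), 'eef_pos': array([ 0.23385185, -0.57898817,  0.24644608]), 'eef_rot': array([-3.08204066e+00, -5.98707744e-01,  1.63628433e-04]), 'wrist_force': array([ 0.291104  , -0.45020679, -0.10235981]), 'moment': array([ 0.0178193 , -0.00356814,  0.002313  ]), 'grip_force': 0.0, 'finger_gap': 0.9973050836293589}
top {'vertical_fov': 43.94710316584519, 'cx': 258.6584536928683, 'cy': 186.56142145032655, 'extrinsics': array([[-0.01232464, -0.99991506,  0.00423895,  0.01195494],
       [-0.99626984,  0.0119174 , -0.08546564,  0.47221788],
       [ 0.08540787, -0.00527647, -0.9963321 ,  1.22406452],
       [ 0.        ,  0.        ,  0.        ,  1.        ]])}
scene {'vertical_fov': 55.48384687877398, 'cx': 252.94410076166858, 'cy': 195.29363788410313, 'extrinsics': array([[-0.74305348,  0.66908351,  0.01409949,  0.35824756],
       [ 0.52940148,  0.60055632, -0.59922131, -0.21748232],
       [-0.40939663, -0.43778918, -0.80045926,  1.249285  ],
       [ 0.        ,  0.        ,  0.        ,  1.        ]])}
```

View pics/top0.png

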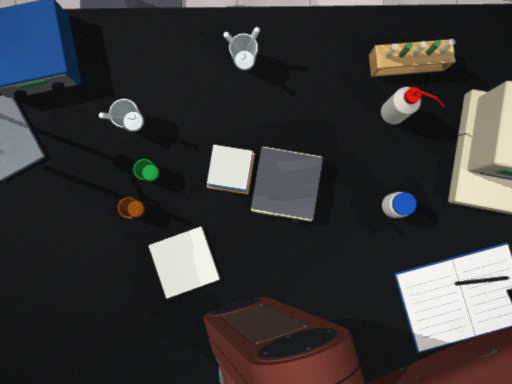

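View pics/scene0.png

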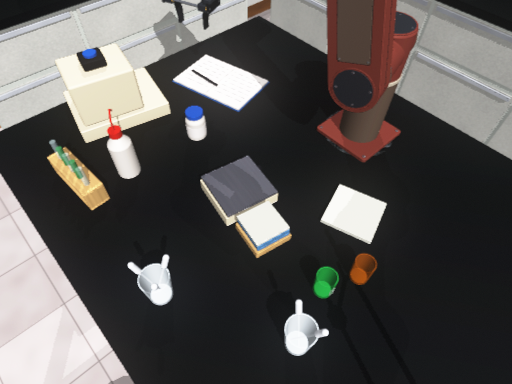

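The top view shows the white tile on its stack at about (230,168). The stirrer plate is at (287,183) on the robot's right, the amber beaker at (131,208) and the green decoy at (147,170). The larger white tile is at (184,262). The scene view agrees. I'll measure these next.

```bash
cat > h.py <<'E'
from cell import *
import cv2,numpy as np
from scipy.spatial.transform import Rotation as R
def cast(n,px,z,c=None):
    c=c or calibration(n);E=c["extrinsics"];f=192/np.tan(np.radians(c["vertical_fov"]/2))
    px=np.asarray(px,float).reshape(-1,2)
    d=np.c_[(px-[c["cx"],c["cy"]])/f,np.ones(len(px))]@E[:3,:3]
    o=-E[:3,:3].T@E[:3,3]
    return (o+d*((z-o[2])/d[:,2])[:,None])[:,:2]
def blob(m,seed=None,k=3):
    m=cv2.morphologyEx(m.astype(np.uint8)*255,cv2.MORPH_OPEN,np.ones((k,k),np.uint8))
    cs,_=cv2.findContours(m,cv2.RETR_EXTERNAL,cv2.CHAIN_APPROX_NONE)
    if seed is not None:
        cs=[c for c in cs if cv2.pointPolygonTest(c,seed,False)>=0]
    return max(cs,key=cv2.contourArea)[:,0,:]
def hsv(im): return cv2.cvtColor(im,cv2.COLOR_RGB2HSV).astype(int)
def rect(n,ct,z,c=None):
    (x,y),(w,h),a=cv2.minAreaRect((cast(n,ct,z,c)*1000).astype(np.float32))
    return np.round([x,y,w,h,a],1)
E
python3 - <<'E'
from h import *
for n,ts,ps,bs in(("top",(230,168),(287,183),(131,208)),("scene",(262,222),(240,187),(363,268))):
    im=cv2.imread(f"pics/{n}0.png")[:,:,::-1].copy();H=hsv(im)
    print(n,"tile px",im[ts[1],ts[0]],"plate px",im[ps[1],ps[0]],"beaker",H[bs[1],bs[0]])
    print(" cam",-calibration(n)["extrinsics"][:3,:3].T@calibration(n)["extrinsics"][:3,3])
    t=blob((H[...,2]>170)&(H[...,1]<40),ts);print(" tile",rect(n,t,.064))
    v=H[...,2]
    try:
        p=blob((v>45)&(v<140)&(H[...,1]<70),ps);print(" plate",rect(n,p,.052),cv2.boundingRect(p))
    except Exception as e:print(e)
    a=blob((H[...,0]>4)&(H[...,0]<24)&(H[...,1]>140)&(v>50)&(np.hypot(*np.meshgrid(np.arange(512)-bs[0],np.arange(384)-bs[1]))<30),k=2)
    b=cv2.boundingRect(a);print(" beaker",b,cast(n,cv2.minAreaRect(a)[0],.0375))
    g=blob((H[...,0]>45)&(H[...,0]<80)&(H[...,1]>140)&(v>50)&(np.hypot(*np.meshgrid(np.arange(512)-bs[0],np.arange(384)-bs[1]))<80),k=2)
    print(" green",cast(n,cv2.minAreaRect(g)[0],.0375))
im=cv2.imread("pics/top0.png");a=cv2.resize(im[130:235,200:335],None,fx=5,fy=5,interpolation=cv2.INTER_NEAREST)
cv2.imwrite("pics/crop.png",a)
E
```

```text
top tile px [227 229 220] plate px [90 91 98] beaker [ 14 224 147]
 cam [0.36605903 0.01278506 1.2598825 ]
 tile [520.2  80.4  99.3  99.   80.1]
 plate [480.4 -65.6 162.1 162.9  79.6] (251, 147, 72, 72)
 beaker (119, 198, 27, 21) [[0.41953306 0.33191153]]
 green [[0.51594888 0.29550686]]
scene tile px [243 243 237] plate px [ 97  95 104] beaker [ 12 205 107]
 cam [0.89278563 0.43783631 0.8646306 ]
 tile [507.7  80.2 110.8 129.5  80.1]
 plate [480.2 -64.4 169.4 164.   79.7] (201, 157, 77, 59)
 beaker (351, 254, 28, 32) [[0.41919324 0.33677804]]
 green [[0.51429711 0.29845807]]
```

View pics/crop.png

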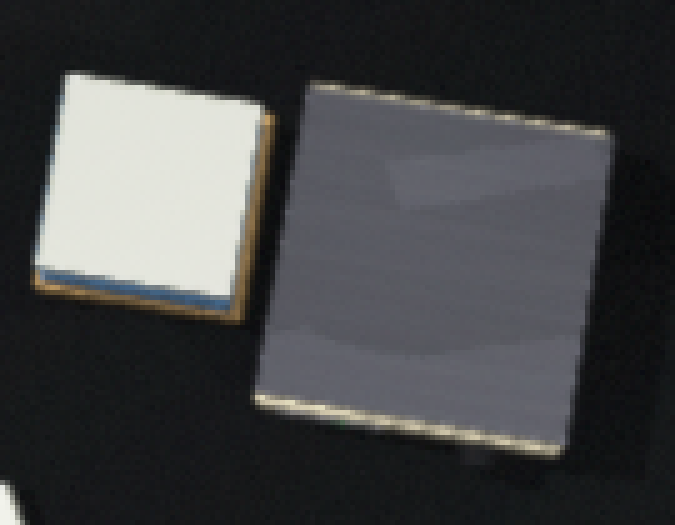

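The crop shows the tile and plate nearly parallel. Their centres are about 151 mm apart along the side direction, with a 13.6 mm lateral offset, and the blue tiles stick out slightly toward the robot. I'll push the tile's left face with two half-open fingers, tips at about 58 mm height.

```bash
cat >> h.py <<'E'
def go(p,th):
    "shift (mm, tool axes) and turn (deg) from the measured pose to TCP p (mm) with tool x at yaw th, pointing down"
    s=sense();Rm=R.from_rotvec(s["eef_rot"]);t=np.radians(th)
    Rt=R.from_matrix(np.array([[np.cos(t),np.sin(t),0],[np.sin(t),-np.cos(t),0],[0,0,-1]]))
    sh=Rm.inv().apply(np.array(p)-s["eef_pos"]*1000);tu=(Rm.inv()*Rt).as_rotvec(degrees=True)
    print("t",round(s["time_s"],2),"pos",np.round(s["eef_pos"]*1000,1),"shift",np.round(sh,1),"turn",np.round(tu,1))
E
python3 -c "
from h import *
go([535,164,250],80)"
```

```text
t 0.1 pos [ 233.9 -579.   246.5] shift [ 557.5 -576.2   -2.3] turn [ -0.1  -0.1 -58. ]
```

>>> {"name": "arm_command", "arguments": {"series": [[[0.5575, -0.576, 0], [0, 0, -58], 0.5], [[0.5575, -0.576, 0], [0, 0, -58], 0.5], [[0.5575, -0.576, 0], [0, 0, -58], 0.5], [[0.5575, -0.576, 0], [0, 0, -58], 0.5], [[0.5575, -0.576, 0], [0, 0, -58], 0.5], [[0.5575, -0.576, 0], [0, 0, -58], 0.5], [[0.5575, -0.576, 0], [0, 0, -58], 0.5], [[0.5575, -0.576, 0], [0, 0, -58], 0.5], [[0.5575, -0.576, 0], [0, 0, -58], 0.5], [[0.5575, -0.576, 0], [0, 0, -58], 0.5], [[0.5575, -0.576, 0], [0, 0, -58], 0.5], [[0.5575, -0.576, 0], [0, 0, -58], 0.5]]}}

```text
time_s: 1.6
eef_pos: [0.5162, 0.1176, 0.2473]
eef_rot: [2.406, 2.019, -0.0]
wrist_force: [-0.2, 0.1, 0.0]
finger_gap: 0.497
grip_force: 0.0
```

```bash
python3 -c "
from h import *
print(sense()['q'],sense()['finger_gap'])
go([535,164,110],80)
im=read_camera('wrist');cv2.imwrite('pics/w1.png',im[:,:,::-1])
"
```

```text
[ 7.51815854e-02 -8.70132650e-03  1.77480074e+00 -2.60973987e-04
  1.37549428e+00  2.49615031e-01] 0.4967062067114587
t 1.6 pos [516.2 117.6 247.3] shift [ 49.   10.5 137.3] turn [0. 0. 0.]
```

>>> {"name": "arm_command", "arguments": {"series": [[[0.049, 0.0105, 0], [0, 0, 0], 0.5], [[0.049, 0.0105, 0.06], [0, 0, 0], 0.5], [[0.049, 0.0105, 0.12], [0, 0, 0], 0.5], [[0.049, 0.0105, 0.137], [0, 0, 0], 0.5], [[0.049, 0.0105, 0.137], [0, 0, 0], 0.5], [[0.049, 0.0105, 0.137], [0, 0, 0], 0.5]]}}

```text
time_s: 2.4
eef_pos: [0.5368, 0.1621, 0.1134]
eef_rot: [2.405, 2.017, 0.006]
wrist_force: [0.3, 0.4, 0.2]
finger_gap: 0.501
grip_force: 0.0
```

```bash
python3 -c "
from h import *
print(sense()['dq'].round(3),sense()['finger_gap'])
go([535,164,83],80)
im=read_camera('wrist');cv2.imwrite('pics/w1.png',im[:,:,::-1])
"
```

```text
[-0.    -0.01  -0.005 -0.001 -0.004  0.001] 0.5013181764916922
t 2.4 pos [536.8 162.1 113.4] shift [ 1.5 -2.3 30.4] turn [ 0.2 -0.1 -0. ]
```

View pics/w1.png

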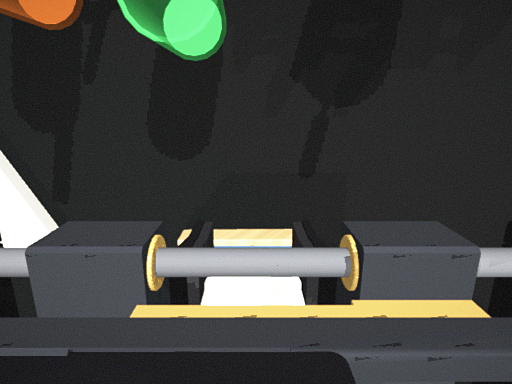

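The wrist view, with +y up, shows the stack between and below the fingers at about (253,240–300). The beakers are well clear at the top. Next I'll lower the tool beside the tile.

>>> {"name": "arm_command", "arguments": {"series": [[[0, -0.002, 0.02], [0, 0, 0], 0.5], [[0, -0.002, 0.03], [0, 0, 0], 0.5], [[0, -0.002, 0.03], [0, 0, 0], 0.5], [[0, -0.002, 0.03], [0, 0, 0], 0.5]]}}

```text
time_s: 2.95
eef_pos: [0.5335, 0.1623, 0.0815]
eef_rot: [2.406, 2.019, 0.002]
wrist_force: [-0.4, 0.1, 0.3]
finger_gap: 0.498
grip_force: 0.0
```

```bash
python3 -c "
from h import *
go([530.5,139,83],80);go([491,-7,83],80)
"
```

```text
t 2.95 pos [533.5 162.3  81.5] shift [-23.5   1.1  -1.5] turn [ 0.1 -0.  -0. ]
t 2.95 pos [533.5 162.3  81.5] shift [-174.1  -12.4   -1.6] turn [ 0.1 -0.  -0. ]
```

>>> {"name": "arm_command", "arguments": {"series": [[[-0.004, 0.001, -0.0015], [0, 0, 0], 0.5], [[-0.01, 0.001, -0.0015], [0, 0, 0], 0.5], [[-0.016, 0.001, -0.0015], [0, 0, 0], 0.5], [[-0.02, 0.001, -0.0015], [0, 0, 0], 0.5], [[-0.024, 0.001, -0.0015], [0, 0, 0], 0.5], [[-0.028, 0.0006, -0.0015], [0, 0, 0], 0.5], [[-0.032, 0.0002, -0.0015], [0, 0, 0], 0.5], [[-0.036, -0.0001, -0.0015], [0, 0, 0], 0.5]]}}

```text
time_s: 3.95
eef_pos: [0.5263, 0.1267, 0.082]
eef_rot: [-2.407, -2.019, -0.0]
wrist_force: [-0.4, 1.4, -0.0]
finger_gap: 0.5
grip_force: 0.5
```

```bash
cat >> h.py <<'E'
def look(tag):
    im=read_camera("top");cv2.imwrite(f"pics/{tag}.png",im[:,:,::-1]);H=hsv(im)
    m=(H[...,2]>170)&(H[...,1]<40);m[:110]=0;m[225:]=0;m[:,:195]=0;m[:,345:]=0
    t=blob(m);print("tile",rect("top",t,.064),rect("top",t,.062))
    b=(H[...,0]>95)&(H[...,0]<125)&(H[...,1]>90)&(H[...,2]>60);b[:130]=0;b[210:]=0;b[:,:195]=0;b[:,:345]&=True;b[:,345:]=0
    if b.sum()>30: c=blob(b,k=1);print("blue",b.sum(),rect("top",c,.054))
E
python3 -c "
from h import *
go([491,-7,83],80);look('p1')
"
```

```text
t 3.95 pos [526.3 126.7  82. ] shift [-137.8  -11.6   -1. ] turn [-0. -0. -0.]
tile [513.8  45.6  66.  101.9  89.3] [514.1  45.7  66.1 102.1  89.3]
```

>>> {"name": "arm_command", "arguments": {"series": [[[-0.008, -0.0007, -0.001], [0, 0, 0], 0.5], [[-0.016, -0.0013, -0.001], [0, 0, 0], 0.5], [[-0.024, -0.002, -0.001], [0, 0, 0], 0.5], [[-0.032, -0.0027, -0.001], [0, 0, 0], 0.5], [[-0.04, -0.0034, -0.001], [0, 0, 0], 0.5], [[-0.048, -0.004, -0.001], [0, 0, 0], 0.5], [[-0.056, -0.0047, -0.001], [0, 0, 0], 0.5], [[-0.064, -0.0054, -0.001], [0, 0, 0], 0.5], [[-0.072, -0.006, -0.001], [0, 0, 0], 0.5], [[-0.08, -0.0067, -0.001], [0, 0, 0], 0.5], [[-0.084, -0.007, -0.001], [0, 0, 0], 0.5], [[-0.084, -0.007, -0.001], [0, 0, 0], 0.5]]}}

```text
time_s: 5.5
eef_pos: [0.5049, 0.0449, 0.0831]
eef_rot: [2.407, 2.018, -0.0]
wrist_force: [0.1, -0.7, -1.0]
finger_gap: 0.502
grip_force: 0.0
```

```bash
python3 -c "
from h import *
go([491,-7,82.5],80);look('p2')
"
```

```text
t 5.5 pos [504.9  44.9  83.1] shift [-53.6  -4.6   0.6] turn [ 0.  0. -0.]
tile [490.  -45.   42.1  98.   82.1] [490.2 -45.1  42.2  98.2  82.1]
blue 120 [486.1 107.1  25.5  33.2  89.3]
```

View pics/p2.png

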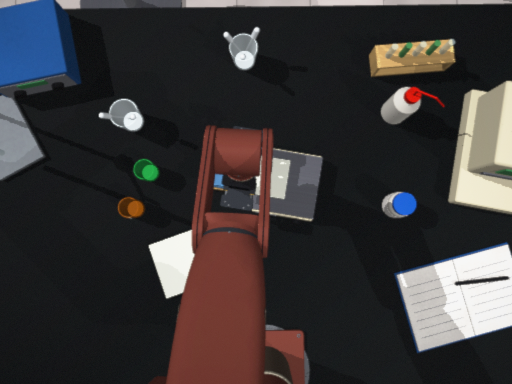

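The tile's visible leading edge is at about (285,180), square and on track, with its centre near (495,-16) mm. I'll finish the push slowly.

>>> {"name": "arm_command", "arguments": {"series": [[[-0.007, -0.0007, 0], [0, 0, 0], 0.5], [[-0.014, -0.0015, 0], [0, 0, 0], 0.5], [[-0.021, -0.0022, 0], [0, 0, 0], 0.5], [[-0.028, -0.003, 0.0], [0, 0, 0], 0.5], [[-0.034, -0.0037, 0.0], [0, 0, 0], 0.5], [[-0.039, -0.0043, 0.0], [0, 0, 0], 0.5], [[-0.044, -0.0048, 0.0], [0, 0, 0], 0.5], [[-0.048, -0.0052, 0.0], [0, 0, 0], 0.5], [[-0.0505, -0.0055, 0.0], [0, 0, 0], 0.5], [[-0.0515, -0.0055, 0.0], [0, 0, 0], 0.5], [[-0.0515, -0.0055, 0.0], [0, 0, 0], 0.5]]}}

```text
time_s: 6.92
eef_pos: [0.4905, -0.0045, 0.083]
eef_rot: [2.407, 2.019, -0.0]
wrist_force: [0.7, -0.1, 0.8]
finger_gap: 0.504
grip_force: 0.4
```

>>> {"name": "arm_command", "arguments": {"series": [[[0.004, 0, 0], [0, 0, 0], 0.5], [[0.015, 0, 0], [0, 0, 0], 0.5], [[0.03, 0, -0.02], [0, 0, 0], 0.5], [[0.045, 0, -0.08], [0, 0, 0], 0.5], [[0.1, 0, -0.1], [0, 0, 0], 0.7], [[0.16, 0, -0.1], [0, 0, 0], 1.0], [[0.22, 0, -0.1], [0, 0, 0], 1.0], [[0.25, 0, -0.1], [0, 0, 0], 1.0], [[0.25, 0, -0.1], [0, 0, 0], 1.0], [[0.25, 0, -0.1], [0, 0, 0], 1.0]]}}

```text
time_s: 8.18
eef_pos: [0.5335, 0.2417, 0.1826]
eef_rot: [-2.406, -2.02, 0.002]
wrist_force: [-0.1, -0.5, 0.5]
finger_gap: 0.988
grip_force: 0.0
```

```bash
python3 -c "
from h import *
look('p3')
go([419.4,334,180],80)
im=cv2.imread('pics/p3.png');cv2.imwrite('pics/p3c.png',cv2.resize(im[120:260,90:340],None,fx=3,fy=3))
"
```

```text
tile [481.4 -65.   99.4  98.5  80.1] [481.6 -65.2  99.5  98.6  80.1]
blue 1679 [518.9  82.3 103.5 107.2  80. ]
t 8.22 pos [533.7 241.2 182.7] shift [  71.5 -128.7    2.7] turn [-0.  0. -0.]
```

View pics/p3c.png

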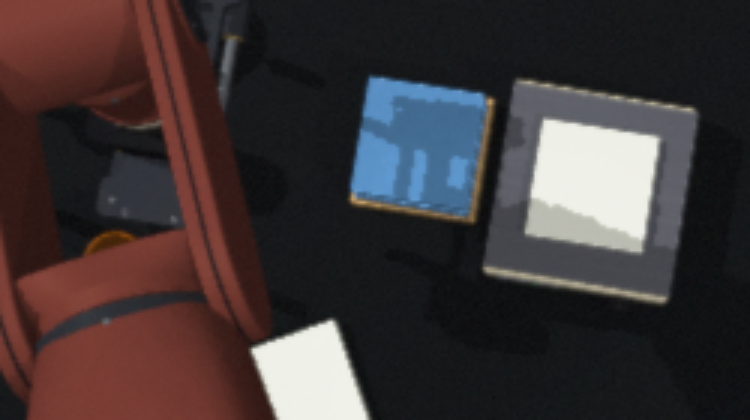

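The tile lies square at (481.5,-65.1) mm against the plate centre at (480.4,-65.6) mm, and the blue tiles look undisturbed. Next I'll move above the amber beaker and check its position with the wrist camera.

>>> {"name": "arm_command", "arguments": {"series": [[[0.0715, -0.1287, 0], [0, 0, -70], 1], [[0.0715, -0.1287, 0], [0, 0, -70], 1], [[0.0715, -0.1287, 0], [0, 0, -70], 1], [[0.0715, -0.1287, 0], [0, 0, -70], 1], [[0.0715, -0.1287, 0], [0, 0, -70], 1], [[0.0715, -0.1287, 0], [0, 0, -70], 1], [[0.0715, -0.1287, 0], [0, 0, -70], 1], [[0.0715, -0.1287, 0], [0, 0, -70], 1], [[0.0715, -0.1287, 0], [0, 0, -70], 1], [[0.0715, -0.1287, 0], [0, 0, -70], 1]]}}

```text
time_s: 9.48
eef_pos: [0.4198, 0.3343, 0.183]
eef_rot: [0.816, 3.034, -0.0]
wrist_force: [0.3, 0.3, 0.1]
finger_gap: 1.0
grip_force: 0.0
```

```bash
python3 -c "
from h import *
go([419.4,334,180],150)
c=calibration('wrist');im=read_camera('wrist');cv2.imwrite('pics/w2.png',im[:,:,::-1])
im=read_camera('scene');cv2.imwrite('pics/s2.png',im[:,:,::-1])
np.save('c2.npy',c,allow_pickle=True)
E=c['extrinsics'];print('cam',(-E[:3,:3].T@E[:3,3]).round(3),E.round(2))
"
```

```text
t 9.47 pos [419.8 334.3 183. ] shift [ 0.2 -0.4  3. ] turn [-0.   0.  -0.1]
cam [0.359 0.37  0.319] [[ 0.5   0.87  0.   -0.5 ]
 [ 0.84 -0.49  0.26 -0.2 ]
 [ 0.22 -0.13 -0.97  0.28]
 [ 0.    0.    0.    1.  ]]
```

View pics/w2.png

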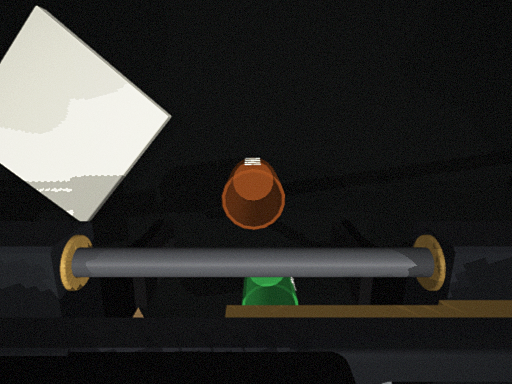

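The wrist view shows the amber beaker's rim centred at about (253,199) and its foot at about (253,181). Both are roughly centred between the fingers.

```bash
python3 -c "
from h import *
c=np.load('c2.npy',allow_pickle=True).item()
H=hsv(cv2.imread('pics/w2.png')[:,:,::-1].copy())
m=(H[...,0]>4)&(H[...,0]<20)&(H[...,1]>140)&(H[...,2]>40);m[245:]=0;m[:140]=0;m[:,:200]=0;m[:,310:]=0
b=blob(m);x,y,w,h=cv2.boundingRect(b);print(x,y,w,h)
low=cast('wrist',b[b[:,1]>200],.075,c)*1000
A=np.c_[2*low,np.ones(len(low))];s=np.linalg.lstsq(A,(low**2).sum(1),rcond=None)[0]
print('rim',s[:2],'r',np.sqrt(s[2]+s[:2]@s[:2]))
go([s[0],s[1],50],150)
"
```

```text
221 160 64 70
rim [420.95502378 334.22343106] r 25.47435282722957
t 9.57 pos [419.7 334.4 183.1] shift [ -1.2   0.4 133.1] turn [ 0.   0.  -0.1]
```

>>> {"name": "arm_command", "arguments": {"series": [[[-0.0012, 0, 0.05], [0, 0, 0], 1], [[-0.0012, 0, 0.085], [0, 0, 0], 1], [[-0.0012, 0, 0.105], [0, 0, 0], 1], [[-0.0012, 0, 0.118], [0, 0, 0], 1], [[-0.0012, 0, 0.123], [0, 0, 0], 1], [[-0.0012, 0, 0.123], [0, 0, 0], 1]], "grip_force": 10}}

```text
time_s: 10.32
eef_pos: [0.421, 0.3342, 0.0605]
eef_rot: [0.813, 3.034, 0.001]
wrist_force: [0.6, 0.1, -0.8]
finger_gap: 0.998
grip_force: 0.0
```

>>> {"name": "arm_command", "arguments": {"series": [[[0, 0, 0], [0, 0, 0], 0.8], [[0, 0, 0], [0, 0, 0], 0.7], [[0, 0, 0], [0, 0, 0], 0.6], [[0, 0, 0], [0, 0, 0], 0.5], [[0, 0, 0], [0, 0, 0], 0.45], [[0, 0, 0], [0, 0, 0], 0.45], [[0, 0, 0], [0, 0, 0], 0.45]], "grip_force": 10}}

```text
time_s: 11.2
eef_pos: [0.4209, 0.3341, 0.0602]
eef_rot: [0.813, 3.034, 0.0]
wrist_force: [0.1, 0.5, 1.9]
finger_gap: 0.595
grip_force: 10.0
```

The gripper holds the beaker at 51.8 mm opening with 10 N. I'll lift it and carry it over.

>>> {"name": "arm_command", "arguments": {"series": [[[0, 0, -0.01], [0, 0, 0], 0.45], [[0, 0, -0.035], [0, 0, 0], 0.45], [[0, 0, -0.06], [0, 0, 0], 0.45], [[0, 0, -0.08], [0, 0, 0], 0.45], [[0, 0, -0.09], [0, 0, 0], 0.45], [[0, 0, -0.09], [0, 0, 0], 0.45]]}}

```text
time_s: 11.95
eef_pos: [0.4211, 0.3341, 0.1508]
eef_rot: [0.813, 3.033, 0.001]
wrist_force: [0.2, 0.1, -0.6]
finger_gap: 0.594
grip_force: 10.0
```

```bash
python3 -c "
from h import *
s=sense();print(s['finger_gap'],s['grip_force'])
go([481.5,-65,150],150)
"
```

```text
0.5940110869997056 10.002947049943032
t 11.95 pos [421.1 334.1 150.8] shift [-251.9 -315.4    0.6] turn [ 0.1  0.  -0. ]
```

>>> {"name": "arm_command", "arguments": {"series": [[[-0.01, -0.0125, 0], [0, 0, 0], 0.45], [[-0.03, -0.0375, 0], [0, 0, 0], 0.45], [[-0.055, -0.069, 0], [0, 0, 0], 0.45], [[-0.085, -0.1065, 0], [0, 0, 0], 0.45], [[-0.115, -0.144, 0], [0, 0, 0], 0.45], [[-0.145, -0.1815, 0], [0, 0, 0], 0.45], [[-0.175, -0.219, 0], [0, 0, 0], 0.45], [[-0.205, -0.2565, 0], [0, 0, 0], 0.45], [[-0.23, -0.288, 0], [0, 0, 0], 0.45], [[-0.245, -0.307, 0], [0, 0, 0], 0.45], [[-0.252, -0.3155, 0], [0, 0, 0], 0.45], [[-0.252, -0.3155, 0], [0, 0, 0], 0.45]]}}

```text
time_s: 13.45
eef_pos: [0.4805, -0.0657, 0.1494]
eef_rot: [-0.815, -3.033, -0.0]
wrist_force: [-0.0, 0.1, -0.6]
finger_gap: 0.593
grip_force: 10.0
```

```bash
python3 -c "
from h import *
s=sense();print(s['finger_gap'],s['grip_force'])
go([481.5,-65,122.5],150)
im=read_camera('scene');cv2.imwrite('pics/s3.png',cv2.resize(im[100:300,130:400,::-1],None,fx=2.8,fy=2.8))
"
```

```text
0.5925589168464135 10.002785565375234
t 13.45 pos [480.5 -65.7 149.4] shift [-0.5  1.1 26.9] turn [-0.  -0.1 -0.1]
```

View pics/s3.png

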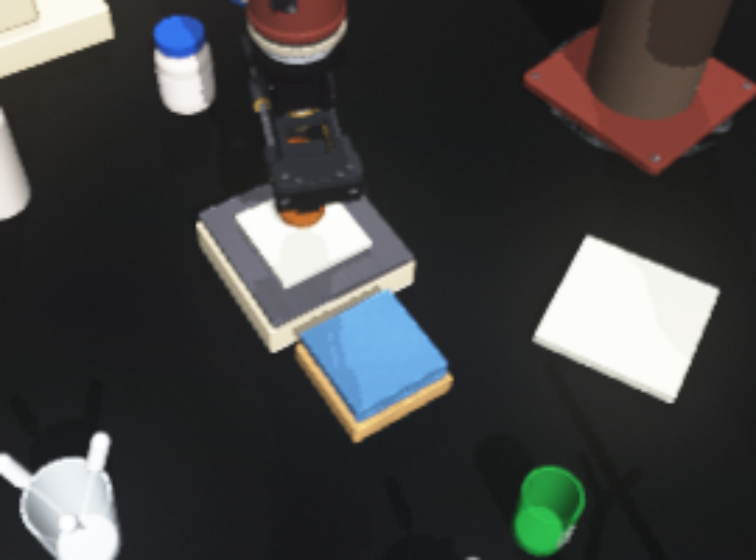

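The scene view shows the beaker held above the white tile. I'll lower it slowly.

>>> {"name": "arm_command", "arguments": {"series": [[[0, 0.001, 0.008], [0, 0, 0], 0.45], [[0, 0.001, 0.015], [0, 0, 0], 0.45], [[0, 0.001, 0.02], [0, 0, 0], 0.45], [[0, 0.001, 0.023], [0, 0, 0], 0.45], [[0, 0.001, 0.0245], [0, 0, 0], 0.45], [[0, 0.001, 0.0255], [0, 0, 0], 0.45], [[0, 0.001, 0.026], [0, 0, 0], 0.45], [[0, 0.001, 0.026], [0, 0, 0], 0.45]]}}

```text
time_s: 14.5
eef_pos: [0.4817, -0.0645, 0.1241]
eef_rot: [0.813, 3.034, 0.0]
wrist_force: [0.7, -0.2, -0.3]
finger_gap: 0.595
grip_force: 10.0
```

```bash
python3 -c "
from h import *
s=sense();print(s['wrist_force'].round(2),s['moment'].round(3))
go([481.5,-65,122.3],150)
"
```

```text
[ 0.69 -0.18 -0.28] [ 0.033 -0.086 -0.004]
t 14.5 pos [481.7 -64.5 124.1] shift [-0.1 -0.6  1.8] turn [ 0.  0. -0.]
```

>>> {"name": "arm_command", "arguments": {"series": [[[0, 0, 0.0005], [0, 0, 0], 0.45], [[0, 0, 0.001], [0, 0, 0], 0.45], [[0, 0, 0.0015], [0, 0, 0], 0.45], [[0, 0, 0.0015], [0, 0, 0], 0.45]]}}

```text
time_s: 15.0
eef_pos: [0.4816, -0.0644, 0.1225]
eef_rot: [-0.813, -3.034, -0.0]
wrist_force: [0.2, 0.2, -0.6]
finger_gap: 0.591
grip_force: 10.0
```

>>> {"name": "arm_command", "arguments": {"series": [[[0, 0, 0.0004], [0, 0, 0], 0.45], [[0, 0, 0.0008], [0, 0, 0], 0.45], [[0, 0, 0.001], [0, 0, 0], 0.45], [[0, 0, 0.001], [0, 0, 0], 0.45]]}}

```text
time_s: 15.5
eef_pos: [0.4819, -0.0645, 0.1221]
eef_rot: [0.813, 3.034, -0.0]
wrist_force: [-2.7, 0.6, 4.8]
finger_gap: 0.592
grip_force: 10.0
```

Contact: the wrist feels 4.8 N upward. I'll open the gripper slowly, then retreat straight up.

>>> {"name": "arm_command", "arguments": {"series": [[[0, 0, 0], [0, 0, 0], 0.62], [[0, 0, 0], [0, 0, 0], 0.66], [[0, 0, 0], [0, 0, 0], 0.72], [[0, 0, 0], [0, 0, 0], 0.8], [[0, 0, 0], [0, 0, 0], 0.9], [[0, 0, 0], [0, 0, 0], 0.95], [[0, 0, 0], [0, 0, 0], 0.95]]}}

```text
time_s: 16.38
eef_pos: [0.4817, -0.0644, 0.1215]
eef_rot: [0.813, 3.034, -0.0]
wrist_force: [-0.3, -1.0, -0.3]
finger_gap: 0.939
grip_force: 0.0
```

>>> {"name": "arm_command", "arguments": {"series": [[[0, 0, -0.01], [0, 0, 0], 0.95], [[0, 0, -0.03], [0, 0, 0], 0.95], [[0, 0, -0.06], [0, 0, 0], 0.95], [[0, 0, -0.1], [0, 0, 0], 0.95], [[0, 0, -0.14], [0, 0, 0], 0.95], [[0.1, 0, -0.15], [0, 0, 0], 0.95], [[0.12, -0.1, -0.15], [0, 0, 0], 0.95], [[0.12, -0.2, -0.15], [0, 0, 0], 0.95], [[0.12, -0.2, -0.15], [0, 0, 0], 0.95], [[0.12, -0.2, -0.15], [0, 0, 0], 0.95], [[0.12, -0.2, -0.15], [0, 0, 0], 0.95]]}}

```text
time_s: 17.75
eef_pos: [0.2771, -0.1786, 0.2724]
eef_rot: [0.819, 3.031, -0.002]
wrist_force: [-0.1, 0.1, -1.0]
finger_gap: 0.948
grip_force: 0.0
```

```bash
python3 -c "
from h import *
look('f1');print(sense()['eef_pos'])
a=read_camera('scene');im=cv2.imread('pics/f1.png')
o=np.vstack([cv2.resize(im[130:230,195:340],(580,400)),cv2.resize(a[140:260,180:310,::-1],(217,200)).copy() if 0 else np.zeros((0,580,3),np.uint8)])
o=np.hstack([cv2.resize(im[130:230,195:340],(435,300)),cv2.resize(a[140:260,180:310,::-1],(325,300))])
cv2.imwrite('pics/f.png',o)
"
```

```text
tile [481.  -64.8  99.3  99.4  80.1] [481.2 -65.   99.4  99.5  80.1]
blue 1681 [518.9  82.3 103.5 107.2  80. ]
[ 0.27770609 -0.17787342  0.27220172]
```

View pics/f.png

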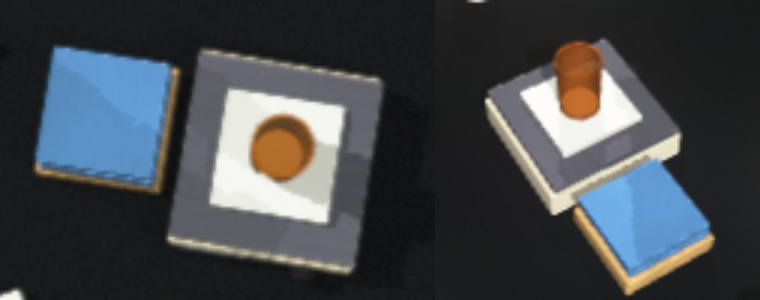

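Both views show the beaker upright in the middle of the white tile, the tile centred on the plate, the blue stack in place and the arm clear. I'll hand it in.

```bash
python3 -c "
from cell import *
print(hand_in())"
```

```text
the job is handed in; nothing more can be done
None
```

The job is handed in at about 18 s of 59 s: in the last images the white tile lay square and about 1 mm off the plate's centre, the amber beaker stood released in its middle, and the blue tiles had not visibly moved; no verdict came back.

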